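# Hang the guard rail back on the toiletry organiser

### The job

Pick up the little wooden guard rail standing on the dresser and hang it back on the front of the toiletry organiser, its two lug holes over the two steel posts, then push it straight down through the spring catch until both lugs sit fully home on the strip, and let go. The posts are never exactly where they should be, so find them by feel and never force the rail: a firm fingertip push is all it needs. Leave the other things on the dresser where they are.

Things in the scene. Friction and masses are not known exactly. Their poses are not given: they have to be found in the camera images.
- guard: The loose wooden guard rail, 284 mm long (y), 110 mm tall (z), 0.20 kg; starts upright on its two end lugs. Origin: middle of its length and thickness, level with the undersides of the lugs. The same turned half round: either way fits. Each lug is 34 mm (x) by 44 mm (y), 40 mm high (z 0 to 40 mm). Between them: lower rail (z 26 to 46 mm), thin dowels, top rail.
- guard_grip (a point): Middle of the guard's top rail, 98 mm above its origin. The top rail is 18 mm thick (x), 24 mm high and free for gripping over y -75 to +75 mm
- hole_left (a point): Centre of the lower mouth of the lug hole at y +115 mm in the guard's frame: upright round through hole, 14 mm wide, lower mouth chamfered 1 mm; its lug reaches from y 98 to 142 mm
- hole_right (a point): The same at y -115 mm
- strike (a point): Middle of the catch's strike under the guard's lower rail: a rounded 8 mm bar along y, 38 mm long, on a thin neck, centre 10 mm above the guard's origin
- organiser: Wooden toiletry organiser, fixed on the dresser: base 245 mm deep, 330 mm wide, 18 mm thick, back wall 153 mm tall at x +215 mm, low sides, open front towards the robot. Origin: on its underside, midway between the nominal places of the posts; x to its back, y along its front. Home: guard's origin at x 0, z 21 mm here, y equal to the strip's offset (see posts).
- post_left (a point): Nominal foot of the steel post at organiser x 0, y +115, z 21 mm. Both posts: 12 mm thick, 50 mm tall, flat tips with a 1.5 mm bevel, on a steel strip (3 mm, top at z 21 mm). The strip is clamped by screws in long slots: strip and posts together really stand anywhere up to 15 mm to either side of nominal along y, not along x, and stay put when pushed by hand
- post_right (a point): Nominal foot of the other post, y -115 mm, off by the same amount. The holes clear the posts by 1 mm all round; more than 50 N between guard and organiser counts as forcing it
- catch (a point): Middle of the double roller catch, z 39 mm, between the posts, fixed to the base; rollers 72 mm long along y, spring loaded along x. Lowered on the posts, the guard stops on it about 15 mm above home; a push of 7 to 14 N straight down, on top of its own 2 N, takes it through, then it snaps down and its lugs rest on the strip
- soap_pump: Soap pump bottle, 62 mm thick, 166 mm tall, standing at the back of the organiser; origin under its middle. Leave alone.
- cream_jar: Cream jar, 64 mm thick, 55 mm tall, standing in the organiser; origin under its middle. Leave alone.
- monitor: White baby monitor parent unit in its dock, 85 mm wide, 185 mm tall with aerial; origin under it. Leave alone.
- train_car: Wooden toy train car, 100 mm long, 81 mm tall; origin under its middle. Leave alone.
- dish: White ceramic dish, 110 mm wide, 30 mm tall; origin under its middle. Leave alone.

How it is judged:
By the outcome, as a careful person would: the job done as asked, in the order asked, and still so for the second after the job is handed in, with the robot touching nothing.
It also fails if it takes over 72 s, if anything falls off the work surface, if the arm or the gripper's body presses on something with over 40 N, if the wrist force passes 120 N, or if a joint passes its speed limit or range.

### The arm

A 7-joint arm with a two-finger parallel gripper is mounted at the origin on the work surface. World frame = base frame: x ahead of the robot, y to its left, z up, the work surface at z = 0. Lengths are in mm, angles in rad, forces in N, time in s.
With the tool pointing down it reaches from about 400 to 875 mm from the base axis. Payload 4.4 kg.
Tool frame: the origin (TCP) lies at the very end of the fingers, on their centre line; the grasp point (between the pads) lies 19 mm behind it; z points along the fingers, y is the direction in which the jaws open and shut (so a half turn about z gives the same grasp; the last joint's range is limited). The gripper opens to 85 mm and grips with 20 to 120 N. Pads are 22 mm wide; open, the fingers measure 114 mm over their backs; the gripper's body (76 mm by 85 mm) begins 54 mm behind the grasp point. The pads swing forward as they close: fully open they stand 13 mm farther back than shut.
Start: joints at [-1.38, 0.628, 0.038, 1.517, -0.027, 0.996, -0.02], TCP at [165.066, 628.706, 210.213] pointing down, gripper open.
Joint ranges: [-3.06, 3.06], [-0.37, 2.12], [-1.25, 1.32], [0.18, 2.47], [-1.1, 4.24], [0.23, 1.98], [-2.94, 2.94]. Speed limits (rad/s): [2.57, 2.57, 3.14, 3.14, 3.14, 3.14, 3.14].

### API

Orientations are given as [roll, pitch, yaw] about the fixed x, y, z axes, in that order (R = Rz(yaw) Ry(pitch) Rx(roll)).
In Python, from cell import ctrl gives the robot as it stands.
- The arm moves only by the shell command python3 -m crank 'ROWS' [OPENING]. ROWS is JSON, a list that holds one entry, the list of rows, each a list of 6 numbers: the shift along the tool's x, y, z in units of 30 mm (1.0 is 30 mm), then the turn, a rotation vector about the tool's x, y, z in units of 6 degrees (1.0 is 6 degrees). In form: [[[tx, ty, tz, rx, ry, rz], ...]]. A call has 1 to 12 rows; each row shifts and turns the pose as measured when the row begins, along the tool's axes as they then stand; what a row does not reach is not made up. A row lasts 1/12 s, in which the tool goes at most 41.7 mm and 7.16 degrees, less where a joint would pass 70% of its speed; a pose out of reach is approached as far as the arm can. A call is refused whole if a number of a shift passes 1 or a number of a turn 1, either way. A call with a gripper value outside its range is refused whole. OPENING is the gripper command: -1 is fully open, 1 is shut, values between are in proportion, set as the call begins (- or left out, the last holds). The fingers move at their own pace and stop on an object; the grip force is fixed at half the most. Time passes only in rows, so rows that do not move let the fingers close. It gives the time, the measured TCP pose, the force and the opening at its end, in the units of the state.
- ctrl.read_state(): the state, without advancing time (a new reading comes with each control period).
- ctrl.get_image(name): name is "scene" or "top" or "wrist"; returns a dict with "color" (400x640x3 uint8, red, green, blue), "depth" (400x640 float32, mm along the optical axis (not along the pixel's ray), 0 where there is no reading), "camera_matrix" (3x3 intrinsics, pixels), "R" (3x3) and "t" (3): a world point X has camera coordinates R X + t. Camera axes: x right, y down, z forward; pixel columns grow to the right and rows downward; lengths in mm; the calibration is good to about 2 mm. A picture is of the moment at which its call begins.
- ctrl.finish_job(): hands the job in, once; it reports no verdict.
Trained networks look in a picture, given as the dict that the camera call returned (one of the last four; its "shot" number tells which), for a name from the list of things; names that differ only in an ending like _2 or _b are one class to them, and where a whole thing is asked for, a point or a joint stands for the part that bears it (a point fixed in the world has none). Each returns a list of dicts, best first, with "conf" (0 to 1); they miss things now and then, are a little off and sometimes report something else, mostly with a low value. They report only what shows in the picture. A call takes as long as a camera call.
- ctrl.search_frame(query, picture): "extent" ([centre column, centre row, width, height] in pixels, round what is visible of it).
The state is a dict: "clock": time; "qpos": joint angles; "qd": joint speeds; "tau": joint torques, N m; "eef_pos": TCP position; "tool_rot": TCP orientation; "force": force on the tool from outside, world axes, zero at the start; "torque": the same for the moment, N m; "width": finger opening in mm.
Only numpy, scipy, OpenCV 4.12 (cv2) and the standard library are available. Lean on these libraries where they do the work, as an engineer would, in place of code of your own. Each camera call takes 0.05 s, during which the arm holds its last target. There are 200 camera calls.

## Working session

There is one attempt and no reset: what is moved stays moved. The work goes in short steps, Python scripts to look and compute and a shell command to move; the robot and the scene stay as the last step left them, time stands still between calls to the robot, and variables do not carry over. Pictures are saved under pics/ and viewed, about 8 in all and at most 12, crops included, and the job is handed in when it is done.

```bash
mkdir -p pics; ls
cat > h.py <<'E'
import numpy as np,cv2
from cell import ctrl
def world(p,u,v,z=None):
    K=p["camera_matrix"];d=p["depth"][int(v),int(u)] if z is None else z
    return p["R"].T@(np.linalg.inv(K)@np.array([u,v,1.])*d-p["t"])
def cloud(p):
    K=p["camera_matrix"];h,w=p["depth"].shape;u,v=np.meshgrid(np.arange(w),np.arange(h))
    d=p["depth"];c=np.stack([(u-K[0,2])/K[0,0]*d,(v-K[1,2])/K[1,1]*d,d],-1)
    return (c-p["t"])@p["R"]
def proj(p,X):
    c=p["R"]@np.array(X,float)+p["t"];k=p["camera_matrix"]@c;return k[:2]/k[2]
def save(p,n): cv2.imwrite(f"pics/{n}.png",p["color"][:,:,::-1])
E
python3 - <<'E'
from h import *
np.set_printoptions(precision=1,suppress=True)
for n in["scene","top"]:
    p=ctrl.get_image(n);save(p,n)
    for q in["guard","guard_grip","organiser","catch","post_left","post_right","monitor","train_car","dish","soap_pump","cream_jar"]:
        for r in ctrl.search_frame(q,p)[:2]:
            u,v,w,h=r["extent"];print(n,q,round(r["conf"],2),np.round(r["extent"]),world(p,u,v))
s=ctrl.read_state();print(s)
a=cv2.imread("pics/scene.png");b=cv2.imread("pics/top.png")
cv2.imwrite("pics/both.png",np.vstack([a,b])[:, :][:800]);
E
```

```text
pics
scene guard 0.69 [326. 168.  95.  59.] [465.4 -24.2  52.1]
scene guard_grip 0.7 [326. 169.  95.  61.] [465.3 -22.7  49.3]
scene guard_grip 0.58 [332. 259. 166. 108.] [751.3  55.4  19. ]
scene organiser 0.78 [330. 259. 164. 104.] [754.4  50.   21.7]
scene organiser 0.62 [458. 223.  39.  48.] [617.8 337.6  80.9]
scene catch 0.88 [330. 257. 168. 104.] [748.1  50.4  22. ]
scene post_left 0.92 [330. 260. 165. 106.] [757.7  52.4  21.7]
scene post_right 0.9 [329. 261. 168. 104.] [757.   49.7  19.1]
scene post_right 0.31 [325. 170.  97.  56.] [468.  -26.4  44.7]
scene monitor 0.79 [476. 195.  43.  55.] [488.9 388.   63.4]
scene train_car 0.73 [331. 260. 163. 101.] [753.9  53.7  20.3]
scene dish 0.71 [203. 165.  30.  20.] [ 493.8 -398.9    7.3]
scene soap_pump 0.92 [298. 244.  33.  39.] [830.6  -4.8 157.5]
scene soap_pump 0.52 [330. 260. 165. 106.] [757.4  52.1  22.1]
scene cream_jar 0.69 [358. 260.  26.  16.] [779.3 117.4  73.5]
scene cream_jar 0.35 [328. 170.  98.  58.] [464.7 -18.   46. ]
top guard 0.57 [326. 253.  98.  30.] [459.5 -33.5 109.7]
top guard 0.27 [293. 150. 130. 109.] [75
[... 535 characters left out ...]
2.  37.] [464.7 -34.4 102.2]
top train_car 0.67 [194. 208.  31.  45.] [580.  338.3  63.2]
top dish 0.89 [451. 235.  38.  34.] [ 513.5 -402.6    5. ]
top soap_pump 0.88 [320. 123.  23.  31.] [810.7 -14.1 134.6]
top cream_jar 0.71 [274. 141.  21.  25.] [770.6 113.7  75.8]
top cream_jar 0.4 [324. 251.  96.  31.] [464.2 -29.4 108.4]
{'clock': 1.2, 'qpos': array([-1.4,  0.6,  0. ,  1.5, -0. ,  1. , -0. ]), 'qd': array([-0., -0., -0., -0.,  0.,  0., -0.]), 'tau': array([  0. , -56.3,   1.2, -19.4,   0. ,   0. ,  -0. ]), 'eef_pos': array([165.1, 628.7, 210.2]), 'tool_rot': array([ 3.1, -0. ,  2.9]), 'force': array([ 0.4, -1.4, -0.1]), 'torque': array([ 0. ,  0. , -0.1]), 'width': 85.46718628589903}
```

View pics/top.png

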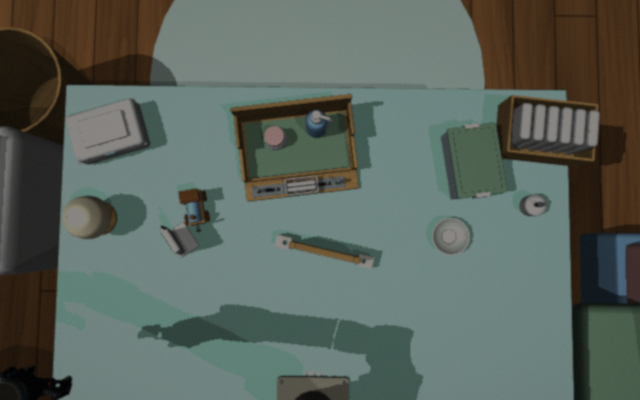

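View pics/scene.png

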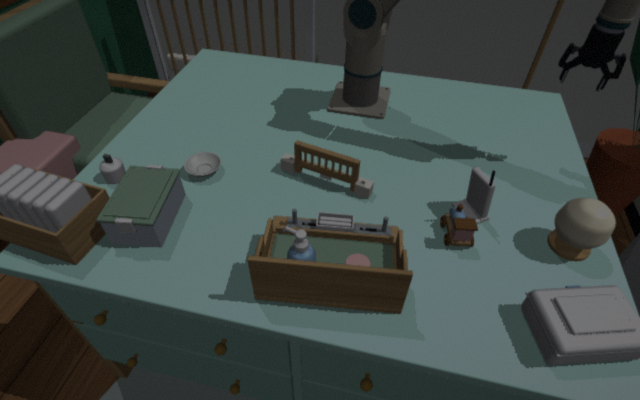

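The top view shows the guard at about (326,251), running lower right. The organiser is at (295,147), with its front strip at row ~187 and the posts near (258,190) and (340,182). Next I fit both poses from depth.

```bash
cat > fit.py <<'E'
from h import *
np.set_printoptions(precision=1,suppress=True)
A=[]
for n in["scene","top"]:
    p=ctrl.get_image(n);C=cloud(p).reshape(-1,3);
    g=C[(abs(C[:,0]-462)<90)&(abs(C[:,1]+32)<180)&(p["depth"].ravel()>0)]
    for lo,hi in((92,120),(15,50)):
        t=g[(g[:,2]>lo)&(g[:,2]<hi)]
        r=cv2.minAreaRect(t[:,:2].astype(np.float32));m=t[:,:2].mean(0);w=np.linalg.eigh(np.cov((t[:,:2]-m).T))[1][:,1]
        print(n,"guard",lo,len(t),m,r,np.degrees(np.arctan2(w[1],w[0])),t[:,2].max())
    o=C[(abs(C[:,0]-750)<190)&(abs(C[:,1]-57)<230)&(p["depth"].ravel()>0)]
    t=o[(o[:,2]>10)];print(n,"org",len(t),cv2.minAreaRect(t[:,:2].astype(np.float32)))
    t=o[(o[:,2]>30)&(o[:,2]<85)&(o[:,0]<690)]
    for s in (t[t[:,1]>105],t[t[:,1]<10],t[abs(t[:,1]-57)<45]): print("  front hi",len(s),s.mean(0) if len(s) else 0,s.min(0) if len(s) else 0,s.max(0) if len(s) else 0)
    t=o[(o[:,2]>120)&(o[:,0]>800)&(o[:,2]<160)];print("  back",len(t),np.median(t,0),cv2.minAreaRect(t[:,:2].astype(np.float32)))
    A.append(cv2.resize(p["color"][140:300,230:420] if n=="scene" else p["color"][80:280,220:400],None,fx=3,fy=3,interpolation=cv2.INTER_CUBIC)[:,:,::-1]); 
cv2.imwrite("pics/crops.png",A[1])
E
python3 fit.py
```

```text
scene guard 92 599 [466.8 -24.3] ((462.8765563964844, -27.527786254882812), (198.92921447753906, 24.820072174072266), 77.7936782836914) 77.40471963329033 115.05780699842386
scene guard 15 965 [469.2 -19.4] ((461.9303894042969, -27.071762084960938), (285.39727783203125, 39.01668930053711), 77.3983383178711) 77.60895111991692 49.985967671616535
scene org 13048 ((746.7557373046875, 52.046546936035156), (249.32701110839844, 329.9500732421875), 7.18305778503418)
  front hi 307 [665.4 163.   46.3] [627.7 105.3  30.1] [689.2 209.4  74.1]
  front hi 194 [661.8 -22.   46.5] [628.6 -69.5  31.2] [690.    9.9  74.7]
  front hi 700 [658.6  51.2  41.3] [619.8  12.   30.1] [689.9 101.9  50.6]
  back 2729 [861.9  39.1 143.6] ((834.15966796875, 63.46562194824219), (73.03936004638672, 329.3338623046875), 6.8893866539001465)
top guard 92 488 [462.7 -31. ] ((462.5793151855469, -30.461341857910156), (197.3426513671875, 18.110485076904297), 77.5121078491211) 77.46898690642509 119.61638061551547
top guard 15 343 [463.7 -29.9] ((462.6029968261719, -30.95880126953125), (284.13311767578125, 34.23952865600586), 77.5398178100586) 77.46687152392732 47.952014739041175
top org 11070 ((740.64453125, 61.839263916015625), (374.6171875, 444.65484619140625), 3.9764533042907715)
  front hi 166 [666.  166.6  49.2] [624.  107.8  30.1] [689.9 205.6  76.9]
  front hi 128 [661.3 -13.3  46. ] [629.9 -72.8  30.2] [689.8   9.8  74.7]
  front hi 387 [657.3  49.2  42.4] [620.5  12.   30. ] [689.1 101.8  55.6]
  back 1086 [855.3  24.3 148.7] ((831.772216796875, 59.84680938720703), (80.18824005126953, 328.7395324707031), 6.734144687652588)
```

View pics/crops.png

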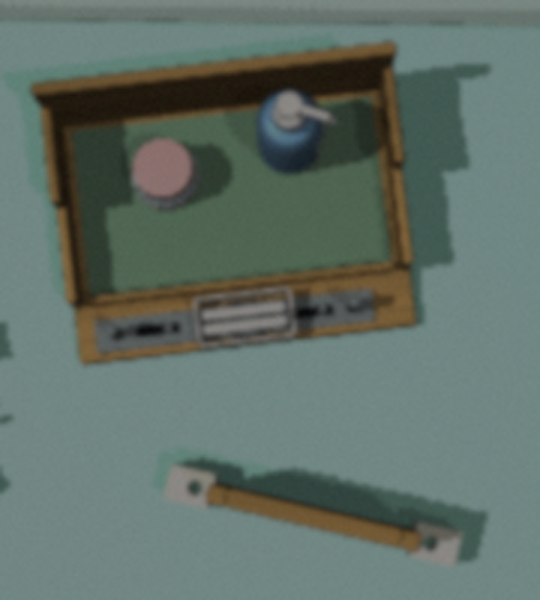

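```bash
cat >> h.py <<'E'
from scipy.spatial.transform import Rotation as Ro
def plan(xyz,yaw,n,rpy=None,start=None):
    "constant tool-frame row (screw) that reaches xyz, yaw deg (tool down) in n rows"
    s=ctrl.read_state();p0=np.array(s["eef_pos"]);R0=Ro.from_euler("xyz",s["tool_rot"])
    R1=Ro.from_euler("xyz",[np.pi,0,np.radians(yaw)]) 
    w=(R0.inv()*R1).as_rotvec()/n; d=R0.inv().apply(np.array(xyz)-p0)
    M=sum(Ro.from_rotvec(w*k).as_matrix() for k in range(n))
    t=np.linalg.solve(M,d)
    row=np.r_[t/30,np.degrees(w)/6]; print(n,"rows of",np.round(row,3).tolist())
E
python3 - <<'E'
from h import *
np.set_printoptions(precision=3,suppress=True)
s=ctrl.read_state();R0=Ro.from_euler("xyz",s["tool_rot"]).as_matrix()
p=ctrl.get_image("wrist");c=-p["R"].T@p["t"]
print(s["tool_rot"],"cam in tool",R0.T@(c-s["eef_pos"]),"axes\n",R0.T@p["R"].T,p["camera_matrix"])
plan((165,629,330),np.degrees(s["tool_rot"][2]),4)
plan((590,48,330),97,24)
E
```

```text
[ 3.142 -0.     2.885] cam in tool [  72.412    0.001 -161.654] axes
 [[ 0.    -0.958 -0.286]
 [ 1.     0.     0.   ]
 [-0.    -0.286  0.958]] [[345.254   0.    317.831]
 [  0.    345.254 202.562]
 [  0.      0.      1.   ]]
4 rows of [0.001, 0.002, -0.998, -0.0, -0.0, -0.0]
24 rows of [-1.054, -0.118, -0.166, -0.0, -0.0, 0.474]
```

```bash
python3 -m crank '[[[0,0,-1,0,0,0],[0,0,-1,0,0,0],[0,0,-1,0,0,0],[0,0,-1,0,0,0]]]' -1
python3 - <<'E'
from h import *
plan((630,78,240),97,24)
E
```

```text
clock: 1.68
eef_pos: [163.8, 623.8, 325.6]
tool_rot: [-3.123, 0.001, 2.885]
force: [1.3, 1.0, 0.6]
width: 85.1
24 rows of [-1.057, -0.037, 0.122, -0.006, 0.005, 0.474]
```

```bash
python3 -m crank '[[[-1,-0.04,0,0,0,0.47],[-1,-0.04,0,0,0,0.47],[-1,-0.04,0,0,0,0.47],[-1,-0.04,0,0,0,0.47],[-1,-0.04,0,0,0,0.47],[-1,-0.04,0,0,0,0.47],[-1,-0.04,0,0,0,0.47],[-1,-0.04,0,0,0,0.47],[-1,-0.04,0,0,0,0.47],[-1,-0.04,0,0,0,0.47],[-1,-0.04,0,0,0,0.47],[-1,-0.04,0,0,0,0.47]]]'
python3 - <<'E'
from h import *
plan((630,78,240),97,12)
plan((630,78,240),97,14)
E
```

```text
clock: 2.68
eef_pos: [466.4, 436.6, 333.8]
tool_rot: [-3.141, -0.007, 2.287]
force: [-0.2, -0.5, -0.5]
width: 85.3
12 rows of [-1.112, -0.017, 0.256, -0.002, -0.005, 0.473]
14 rows of [-0.953, -0.011, 0.22, -0.002, -0.005, 0.405]
```

```bash
python3 -m crank '[[[-1,0,0,0,0,0.47],[-1,0,0,0,0,0.47],[-1,0,0.2,0,0,0.47],[-1,0,0.2,0,0,0.47],[-1,0,0.3,0,0,0.47],[-1,0,0.3,0,0,0.47],[-1,0,0.3,0,0,0.47],[-1,0,0.3,0,0,0.47],[-1,0,0.3,0,0,0.47],[-1,0,0.3,0,0,0.47],[-1,0,0.3,0,0,0.47],[-1,0,0.3,0,0,0.47]]]';python3 -m crank '[[[-0.6,0,0,0,0,0],[0,0,0,0,0,0],[0,0,0,0,0,0]]]'
python3 - <<'E'
from h import *
np.set_printoptions(precision=1,suppress=True)
p=ctrl.get_image("wrist");save(p,"w1")
print(ctrl.read_state()["eef_pos"])
C=cloud(p).reshape(-1,3)
for z0,z1 in((64,80),):
    t=C[(C[:,2]>z0)&(C[:,2]<z1)&(C[:,0]<690)&(C[:,0]>600)&(abs(C[:,1]-50)<170)]
    n,l,st,ce=0,0,0,0
    for s in(t[t[:,1]>50],t[t[:,1]<=50]):print(len(s),np.median(s,0),s.min(0),s.max(0))
for q in["post_left","post_right","catch","organiser"]:
    print(q,[(round(r["conf"],2),np.round(r["extent"]),world(p,*r["extent"][:2])) for r in ctrl.search_frame(q,p)[:3]])
E
```

```text
clock: 3.68
eef_pos: [625.4, 101.5, 246.1]
tool_rot: [3.137, -0.01, 1.668]
force: [-0.0, 0.1, 0.2]
width: 85.5
clock: 3.93
eef_pos: [626.6, 72.2, 243.7]
tool_rot: [3.141, -0.004, 1.653]
force: [0.3, 0.7, -0.2]
width: 85.2
[626.7  72.  243.9]
511 [668.7 201.7  66.1] [627.1 157.6  64. ] [690.  209.6  71. ]
94 [661.7 -63.2  68.4] [656.4 -70.5  64. ] [667.7 -58.4  70.4]
post_left [(0.75, array([471., 172., 333., 344.]), array([801.8,  81.3,  17.7]))]
post_right [(0.74, array([472., 171., 333., 342.]), array([778.4,  90.9,  70.4]))]
catch [(0.88, array([472., 174., 335., 346.]), array([804.1,  79.1,  17.8]))]
organiser [(0.74, array([474., 171., 331., 342.]), array([779.5,  91.3,  72.1]))]
```

View pics/w1.png

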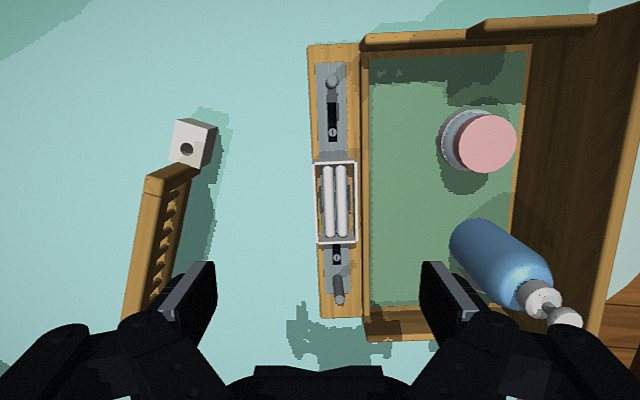

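The wrist view shows both post tips, near (331,82) and (340,298), with the catch at (335,200). Next I measure the tips, plus the strip and base edges for yaw.

Run:
```python
from h import *
np.set_printoptions(precision=1,suppress=True)
p=ctrl.get_image("wrist");C=cloud(p)
P=[]
for u0,u1,v0,v1 in((318,345,65,100),(328,352,285,310)):
    s=C[v0:v1,u0:u1].reshape(-1,3);s=s[(s[:,2]>66.5)&(s[:,2]<75)]
    r=cv2.minEnclosingCircle(s[:,:2].astype(np.float32));print(len(s),s.mean(0),r,s[:,2].max());P.append(s.mean(0)[:2])
d=P[0]-P[1];print("sep",np.linalg.norm(d),"yaw",np.degrees(np.arctan2(-d[0],d[1])),"mid",(P[0]+P[1])/2)
# rim of top face by base front edge
f=C[(C[...,2]>14)&(C[...,2]<24)&(C[...,0]<680)&(C[...,0]>590)];r=cv2.minAreaRect(f[:,:2].astype(np.float32));print("base front",r)
cv2.imwrite("pics/w1z.png",np.hstack([cv2.resize(p["color"][v:v+60,305:365,::-1],None,fx=6,fy=6,interpolation=cv2.INTER_NEAREST) for v in(55,260)]))
```

```text
130 [632.6 163.3  68.6] ((632.712890625, 163.32887268066406), 5.790262222290039) 70.51720726029866
80 [661.8 -63.8  68.7] ((661.92529296875, -64.28845977783203), 5.889036178588867) 70.36287301346202
sep 228.98297992649552 yaw 7.334522374808525 mid [647.2  49.8]
base front ((661.6107177734375, 40.862548828125), (74.99774932861328, 328.7977600097656), 7.061866760253906)
```

View pics/w1z.png

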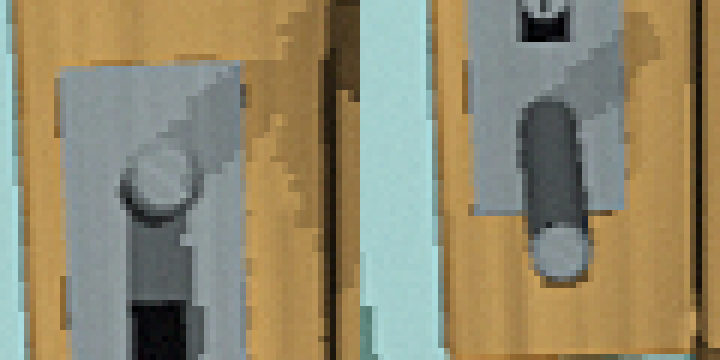

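Both tips are clear: midpoint (647, 50), yaw about 7.2°. Now to the guard.

Run:
```python
from h import *
plan((462.6,-29.5,195),77.5,8)
```

```text
8 rows of [-0.469, -0.665, 0.203, 0.001, -0.005, 0.364]
```

```bash
python3 -m crank '[[[-0.47,-0.67,0.2,0,0,0.36],[-0.47,-0.67,0.2,0,0,0.36],[-0.47,-0.67,0.2,0,0,0.36],[-0.47,-0.67,0.2,0,0,0.36],[-0.47,-0.67,0.2,0,0,0.36],[-0.47,-0.67,0.2,0,0,0.36],[-0.47,-0.67,0.2,0,0,0.36],[-0.47,-0.67,0.2,0,0,0.36],[0,0,0,0,0,0],[0,0,0,0,0,0]]]'
cat > g.py <<'E'
from h import *
np.set_printoptions(precision=1,suppress=True)
p=ctrl.get_image("wrist");C=cloud(p).reshape(-1,3);C=C[p["depth"].ravel()>0]
s=ctrl.read_state();ca,sa=np.cos(np.radians(-12.5)),np.sin(np.radians(-12.5))
d=C[:,:2]-[462.6,-29.5];l=np.c_[d@[ca,sa],d@[-sa,ca]]
m=(C[:,2]>104)&(C[:,2]<116)&(abs(l[:,0])<22)&(abs(l[:,1])<105)
t=l[m];k=np.polyfit(t[:,1],t[:,0],1);print("top rail n",m.sum(),"range",t.min(0),t.max(0),"yaw corr deg",-np.degrees(k[0]),"x off",np.polyval(k,0),np.median(C[m,2]))
m=(C[:,2]>35)&(C[:,2]<45)&(abs(l[:,0])<30)&(abs(l[:,1])<160)&(abs(l[:,1])>94)
for sgn in(1,-1):
    q=l[m&(l[:,1]*sgn>0)]
    if len(q): print("lug",sgn,len(q),q.min(0),q.max(0))
save(p,"w2")
E
python3 g.py
python3 - <<'E'
from h import *
plan((462.6,-29.5,130),77.5,4)
E
```

```text
clock: 5.07
eef_pos: [457.6, -21.1, 193.7]
tool_rot: [3.135, -0.013, 1.363]
force: [1.0, 0.1, 0.9]
width: 85.2
top rail n 5947 range [-11.1 -97.2] [ 7.  99.9] yaw corr deg -0.050971484722333114 x off -2.1849155755405025 107.7222860895077
lug 1 1779 [-18.5  99.1] [ 15.1 143.1]
lug -1 416 [ -18.5 -141.4] [ 14.8 -96.1]
4 rows of [-0.063, 0.058, 0.53, 0.013, -0.03, 0.026]
```

View pics/w2.png

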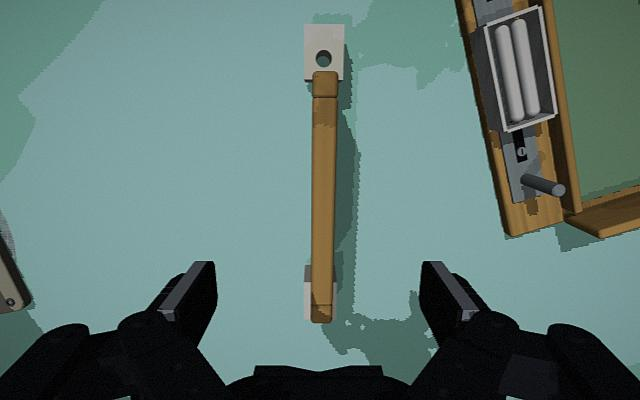

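The guard shows at columns 304–345, centred between the fingers, with its centre at about (460.9,-28) and yaw -12.5°. I descend to grasp.

Run:
```python
from h import *
plan((460.9,-28,80),77.5,6)
```

```text
6 rows of [-0.038, 0.027, 0.631, 0.008, -0.02, 0.017]
```

```bash
python3 -m crank '[[[-0.04,0.03,0.63,0.01,-0.02,0.02],[-0.04,0.03,0.63,0.01,-0.02,0.02],[-0.04,0.03,0.63,0.01,-0.02,0.02],[-0.04,0.03,0.63,0.01,-0.02,0.02],[-0.04,0.03,0.63,0.01,-0.02,0.02],[-0.04,0.03,0.63,0.01,-0.02,0.02],[0,0,0,0,0,0]]]'
python3 - <<'E'
from h import *
plan((460.9,-28,80),77.5,1)
E
```

```text
clock: 5.7
eef_pos: [475.6, -21.5, 78.7]
tool_rot: [3.126, -0.006, 1.367]
force: [-0.2, -0.2, 0.3]
width: 85.6
1 rows of [-0.312, -0.436, -0.051, 0.147, -0.063, 0.135]
```

```bash
python3 -m crank '[[[-0.15,-0.22,-0.02,0.07,-0.03,0.07],[-0.15,-0.22,-0.02,0.07,-0.03,0.07],[0,0,0,0,0,0],[0,0,0,0,0,0]]]'
python3 - <<'E'
from h import *
plan((460.9,-28,80),77.5,1)
E
```

```text
clock: 6.03
eef_pos: [462.4, -26.7, 81.5]
tool_rot: [3.139, -0.001, 1.354]
force: [-0.3, 0.1, 0.2]
width: 85.2
1 rows of [-0.055, -0.041, 0.051, 0.021, -0.011, 0.014]
```

Good. Close, let settle, lift slightly, and re-look at the guard in hand.

```bash
python3 -m crank '[[[-0.05,-0.04,0.05,0.02,0,0],[0,0,0,0,0,0],[0,0,0,0,0,0],[0,0,0,0,0,0],[0,0,0,0,0,0],[0,0,0,0,0,0],[0,0,0,0,0,0],[0,0,0,0,0,0],[0,0,0,0,0,0],[0,0,0,0,0,0],[0,0,0,0,0,0],[0,0,0,0,0,0]]]' 1; python3 -m crank '[[[0,0,-1,0,0,0],[0,0,-1,0,0,0],[0,0,-1,0,0,0],[0,0,0,0,0,0],[0,0,0,0,0,0]]]'; python3 g.py
python3 - <<'E'
from h import *
plan((640,50,175),97.2,10)
E
```

```text
clock: 7.03
eef_pos: [462.6, -27.6, 83.0]
tool_rot: [3.136, -0.003, 1.355]
force: [0.1, -0.5, 1.0]
width: 15.9
clock: 7.45
eef_pos: [460.0, -27.9, 174.0]
tool_rot: [-3.14, -0.001, 1.354]
force: [0.1, -0.2, -2.9]
width: 15.5
top rail n 42 range [-21.4 -99. ] [12.1 98.4] yaw corr deg 0.7528067371120953 x off -12.435355747975589 110.94787028694364
10 rows of [0.299, 0.584, -0.004, -0.001, -0.001, -0.327]
```

```bash
cat > inhand.py <<'E'
from h import *
np.set_printoptions(precision=2,suppress=True)
p=ctrl.get_image("wrist");s=ctrl.read_state();R=Ro.from_euler("xyz",s["tool_rot"]).as_matrix()
T=(cloud(p)-s["eef_pos"])@R; ok=p["depth"]>0
m=ok&(abs(T[...,0]-120)<35)&(abs(T[...,1])<30)&(T[...,2]>30)&(T[...,2]<95)
q=T[m];print("n",len(q)); zt=np.percentile(q[:,2],20) if len(q) else 0
h=np.histogram(q[:,2],bins=np.arange(30,96,3));print([int(x) for x in h[0]])
top=q[(q[:,2]>38)&(q[:,2]<48)]
if len(top): print("lug top tool",top.min(0),top.max(0),np.median(top,0),cv2.minAreaRect(top[:,:2].astype(np.float32)))
m=ok&(T[...,0]>30)&(T[...,0]<95)&(abs(T[...,1])<15)&(T[...,2]>-20)&(T[...,2]<-2)
q=T[m];print("rail",len(q))
if len(q)>50:
  for x in range(30,95,15):
    w=q[abs(q[:,0]-x)<5]; print(x,len(w),w[:,1].min(),w[:,1].max(),np.median(w[:,2])) if len(w) else 0
save(p,"w3")
E
python3 inhand.py
```

```text
n 2111
[0, 0, 0, 2, 1309, 397, 48, 37, 47, 38, 37, 37, 30, 32, 28, 27, 23, 19, 0, 0, 0]
lug top tool [ 97.22 -17.54  41.72] [124.07  16.58  47.98] [116.51  -4.42  44.4 ] ((110.64346313476562, -0.4733619689941406), (26.866832733154297, 34.05418014526367), 0.17622752487659454)
rail 1
```

View pics/w3.png

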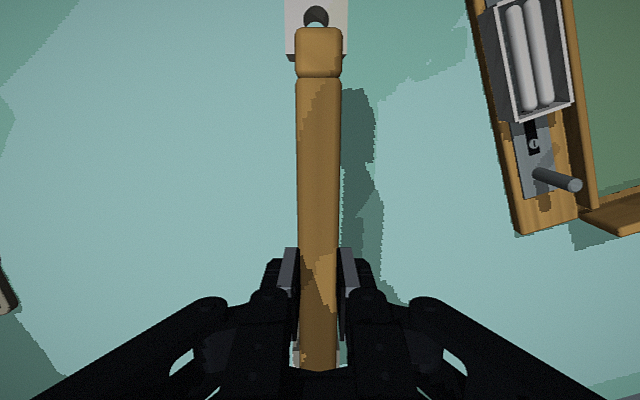

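The guard is held well: centred within 1 mm, aligned, and its underside is ~83.5 mm below the TCP. The lug hole shows at (316,15). Moving over the posts.

```bash
python3 -m crank '[[[0.3,0.6,0,0,0,-0.33],[0.3,0.6,0,0,0,-0.33],[0.3,0.6,0,0,0,-0.33],[0.3,0.6,0,0,0,-0.33],[0.3,0.6,0,0,0,-0.33],[0.3,0.6,0,0,0,-0.33],[0.3,0.6,0,0,0,-0.33],[0.3,0.6,0,0,0,-0.33],[0.3,0.6,0,0,0,-0.33],[0.2,0.3,0,0,0,-0.33],[0,0,0,0,0,0],[0,0,0,0,0,0]]]'
python3 - <<'E'
from h import *
plan((647.5,50.3,172),97.25,2)
E
```

```text
clock: 8.55
eef_pos: [627.1, 50.4, 145.9]
tool_rot: [-3.098, -0.01, 1.71]
force: [0.2, -0.4, -1.9]
width: 15.8
2 rows of [-0.044, 0.322, -0.446, -0.206, -0.045, 0.064]
```

It sagged 26 mm in z, so I raise it straight up before going further forward.

```bash
python3 -m crank '[[[0,-0.1,-0.6,0,0,0],[0,0,-0.6,0,0,0],[0,0,0,-0.2,0,0],[0,0,0,-0.2,0,0],[0,0,0,0,0,0]]]'
python3 - <<'E'
from h import *
plan((647.5,50.3,172),97.25,2)
E
```

```text
clock: 8.97
eef_pos: [618.1, 46.0, 176.4]
tool_rot: [-3.127, -0.01, 1.701]
force: [-0.9, -0.9, -1.6]
width: 15.6
2 rows of [0.007, 0.496, 0.069, -0.071, -0.047, 0.02]
```

```bash
python3 -m crank '[[[0,0.3,0,-0.07,-0.05,0],[0,0.3,0,-0.07,-0.05,0],[0,0.3,0,0,0,0],[0,0,0,0,0,0],[0,0,0,0,0,0]]]'
python3 - <<'E'
from h import *
plan((647.5,50.3,172),97.25,1)
E
```

```text
clock: 9.38
eef_pos: [645.0, 48.2, 173.8]
tool_rot: [-3.137, 0.002, 1.698]
force: [-0.8, -0.2, -1.7]
width: 15.7
1 rows of [0.059, 0.093, 0.059, -0.041, 0.02, 0.003]
```

```bash
python3 -m crank '[[[0.06,0.09,0.06,-0.04,0.02,0],[0,0,0,0,0,0],[0,0,0,0,0,0],[0,0,0.2,0,0,0],[0,0,0.1,0,0,0],[0,0,0,0,0,0]]]'
python3 - <<'E'
from h import *
plan((647.5,50.3,162),97.25,1)
p=ctrl.get_image("wrist");save(p,"w4");p=ctrl.get_image("scene")
a=cv2.resize(p["color"][200:300,240:440],None,fx=3.2,fy=3.2,interpolation=cv2.INTER_CUBIC);b=cv2.imread("pics/w4.png")[:250]
cv2.imwrite("pics/c4.png",np.vstack([a[:,:,::-1],b]))
E
```

```text
clock: 9.88
eef_pos: [646.6, 50.6, 160.7]
tool_rot: [-3.139, -0.0, 1.698]
force: [0.7, 0.0, -1.9]
width: 16.0
1 rows of [-0.015, 0.029, -0.043, -0.021, -0.001, 0.002]
```

View pics/c4.png

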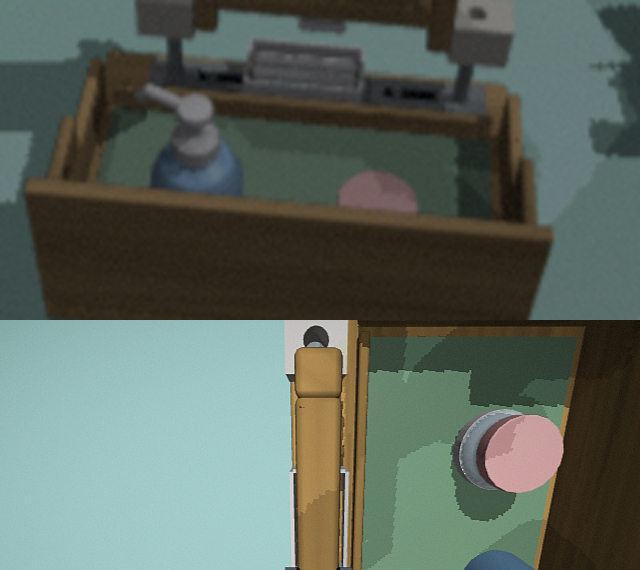

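The lugs hang just over both posts in the scene crop (175,50) and (465,85). I lower by feel in small steps.

```bash
python3 -m crank '[[[0,0.03,0.1,-0.02,0,0],[0,0,0.1,0,0,0],[0,0,0.1,0,0,0],[0,0,0,0,0,0]]]'
python3 - <<'E'
from h import *
plan((647.5,50.3,150),97.25,1);print(ctrl.read_state()["torque"])
E
```

```text
clock: 10.32
eef_pos: [648.2, 50.6, 151.8]
tool_rot: [3.14, -0.0, 1.697]
force: [-0.2, 0.3, -1.8]
width: 15.4
1 rows of [-0.009, -0.023, 0.06, 0.016, -0.0, 0.001]
[ 0.00602896 -0.07162951  0.02124294]
```

```bash
python3 -m crank '[[[0,-0.02,0.1,0,0,0],[0,0,0.1,0,0,0],[0,0,0,0,0,0]]]';  python3 -m crank '[[[0,0,0.1,0,0,0],[0,0,0.1,0,0,0],[0,0,0,0,0,0]]]'
python3 - <<'E'
from h import *
plan((647.5,50.3,140),97.25,1);print(ctrl.read_state()["torque"])
E
```

```text
clock: 10.57
eef_pos: [647.8, 50.6, 145.2]
tool_rot: [3.139, 0.0, 1.698]
force: [0.5, 0.0, -1.8]
width: 15.9
clock: 10.82
eef_pos: [647.9, 50.6, 138.6]
tool_rot: [3.139, 0.0, 1.698]
force: [0.7, -0.2, -1.8]
width: 15.9
1 rows of [-0.009, -0.015, -0.046, 0.024, 0.001, 0.003]
[-0.00700014 -0.12940267 -0.01052817]
```

The lugs are on the posts, about 16 mm past the tips, with no contact force. Continuing down to the catch.

```bash
python3 -m crank '[[[0,-0.01,0.12,0.02,0,0],[0,0,0.12,0,0,0],[0,0,0.12,0,0,0],[0,0,0,0,0,0]]]';  python3 -m crank '[[[0,0,0.1,0,0,0],[0,0,0.1,0,0,0],[0,0,0,0,0,0]]]'
python3 - <<'E'
from h import *
plan((647.5,50.3,118),97.25,1);print(ctrl.read_state()["torque"])
E
```

```text
clock: 11.15
eef_pos: [647.8, 50.6, 126.7]
tool_rot: [3.141, 0.0, 1.698]
force: [0.7, -0.2, -1.6]
width: 15.8
clock: 11.4
eef_pos: [647.9, 50.6, 119.9]
tool_rot: [3.141, 0.0, 1.698]
force: [0.8, -0.9, -1.7]
width: 15.8
1 rows of [-0.009, -0.014, 0.063, 0.006, 0.002, 0.005]
[-0.00058186 -0.09111181  0.00079326]
```

```bash
for i in 1 2; do python3 -m crank '[[[0,0,0.1,0,0,0],[0,0,0.05,0,0,0]]]'; done
```

```text
clock: 11.57
eef_pos: [649.9, 50.6, 117.3]
tool_rot: [3.137, 0.0, 1.698]
force: [-1.7, 0.2, 7.8]
width: 15.9
clock: 11.73
eef_pos: [650.5, 50.5, 115.6]
tool_rot: [3.135, -0.0, 1.698]
force: [-3.1, 0.6, 5.7]
width: 15.8
```

```bash
for i in 1 2; do python3 -m crank '[[[0,0,0.1,0,0,0],[0,0,0.1,0,0,0]]]'; done
python3 - <<'E'
from h import *
print(ctrl.read_state()["torque"])
E
```

```text
clock: 11.9
eef_pos: [650.1, 50.4, 111.8]
tool_rot: [3.135, -0.001, 1.698]
force: [-2.9, -0.1, 0.6]
width: 15.6
clock: 12.07
eef_pos: [648.7, 50.5, 104.7]
tool_rot: [3.138, -0.002, 1.698]
force: [-0.1, 0.4, -1.3]
width: 16.0
[-0.00624856 -0.01828273  0.03738739]
```

It went through the catch at about 9 N. Now I feel for the strip.

```bash
python3 -m crank '[[[0,-0.02,0.06,0,0,0],[0,0,0.06,0,0,0]]]';python3 -m crank '[[[0,0,0.1,0,0,0],[0,0,0.1,0,0,0]]]'
```

```text
clock: 12.23
eef_pos: [649.9, 50.4, 104.0]
tool_rot: [3.134, -0.002, 1.698]
force: [-5.7, -0.1, 18.1]
width: 15.6
clock: 12.4
eef_pos: [650.9, 50.6, 104.1]
tool_rot: [3.131, -0.004, 1.698]
force: [-8.8, 0.2, 21.9]
width: 15.8
```

Hard stop at TCP z 104 (expected home 104.5). Relax, release and retreat upwards.

```bash
python3 -m crank '[[[0,-0.05,0,0,0,0],[0,0,0,0,0,0],[0,0,0,0,0,0]]]'; python3 -m crank '[[[0,0,0,0,0,0],[0,0,0,0,0,0],[0,0,0,0,0,0],[0,0,0,0,0,0],[0,0,0,0,0,0],[0,0,0,0,0,0]]]' -0.4; python3 -m crank '[[[0,0,-0.2,0,0,0],[0,0,-0.3,0,0,0],[0,0,-0.6,0,0,0],[0,0,-0.6,0,0,0],[0,0,-0.6,0,0,0],[0,0,-0.6,0,0,0],[0,0,-0.6,0,0,0],[0,0,-0.6,0,0,0],[0,0,0,0,0,0],[0,0,0,0,0,0]]]'
python3 - <<'E'
from h import *
np.set_printoptions(precision=1,suppress=True)
p=ctrl.get_image("wrist");C=cloud(p).reshape(-1,3);a=np.radians(7.25)
d=C[:,:2]-[647.3,49.8];l=np.c_[d@[np.cos(a),np.sin(a)],d@[-np.sin(a),np.cos(a)]]
m=(abs(l[:,0])<30)&(abs(l[:,1])<150)&(p["depth"].ravel()>0)
L=l[m];Z=C[m,2]
for y in range(-90,91,30):
    k=(abs(L[:,1]-y)<8)&(Z>110); print(y,k.sum(),np.median(Z[k]) if k.any() else 0,L[k,0].mean() if k.any() else 0)
for s in(1,-1):
    k=(L[:,1]*s>102)&(L[:,1]*s<140)&(Z>45)&(Z<80);print("lug",s,k.sum(),np.percentile(Z[k],[10,50,90]) if k.any() else 0)
save(p,"w5");q=ctrl.get_image("scene")
e=cv2.resize(q["color"][190:300,240:440],None,fx=3.2,fy=3.2,interpolation=cv2.INTER_CUBIC)[:,:,::-1]
cv2.imwrite("pics/c5.png",np.vstack([e,cv2.resize(cv2.imread("pics/w5.png"),(384,240)).copy() if 0 else cv2.copyMakeBorder(cv2.resize(cv2.imread("pics/w5.png"),(384,240)),0,0,0,256,cv2.BORDER_CONSTANT)]))
E
```

```text
clock: 12.65
eef_pos: [648.9, 50.4, 105.0]
tool_rot: [3.131, -0.005, 1.698]
force: [-1.0, 0.7, -0.0]
width: 16.0
clock: 13.15
eef_pos: [651.4, 50.3, 104.0]
tool_rot: [3.128, -0.003, 1.698]
force: [0.5, 0.2, 0.4]
width: 59.8
clock: 13.98
eef_pos: [650.2, 48.9, 239.3]
tool_rot: [3.124, -0.003, 1.697]
force: [-0.9, -0.1, -0.5]
width: 59.7
-90 328 128.55743160867644 0.2813298676517257
-60 355 128.83981961065902 0.05040445623701278
-30 375 128.72027399050648 0.05762356627241625
0 1668 283.72641427306263 -18.39456768073816
30 459 128.7030450849167 -0.293537196513322
60 501 128.77002336758318 -0.13975492802958445
90 542 128.6869791521359 -0.35231026856277203
lug 1 1604 [57.9 59.  61.1]
lug -1 316 [58.  58.9 59.9]
```

View pics/c5.png

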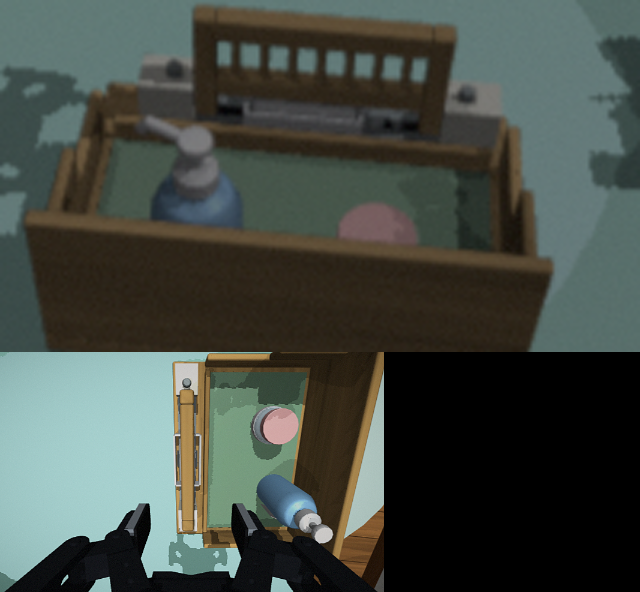

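The guard is level on both posts. The rail top reads 128.7 mm along its length; on the table it read 107.7, a rise of 21 mm, which is exactly home. Both lug tops read 59 mm. Handing in.

```bash
python3 -c "
from cell import ctrl
print(ctrl.finish_job())"
```

```text
the job is handed in; nothing more can be done
None
```

The guard rail is back on the organiser. I gripped it by its top rail, threaded both lug holes over the posts and pushed it down through the spring catch. Then I let go, backed off upwards and handed the job in at about 14 s.

- **Forces:** the highest readings I saw were about 9 N going through the catch and about 22 N up (with 9 N sideways) pressing on the strip to feel the stop. Both are under the 50 N limit. Force was read only at the end of each short move, so a brief higher peak between readings would not show.
- **Seating:** the arm stopped hard at 104 mm, where I expected 104.5 mm. After release the rail top was level along its length. It stood 21 mm higher than it had on the dresser, which is the home height. The two lug tops matched (59.0 and 58.9 mm).
- **Camera offset:** the wrist camera reads about 2 mm low. It did so before the pick-up too, so I judged the height by the rise and not the absolute reading.
- **One slip on the way:** on the approach the arm sagged 26 mm, bringing the lugs beside the posts and below their tips. No contact force showed, and I raised it before going on.
- **Other things:** in the last pictures the soap pump and cream jar stand where they were. I did not re-measure the monitor, train car or dish; the arm went over or past them with clearance.

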